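# Refit a pulled-off hob control knob

## Task

The hob's second control knob has been pulled off for washing and is drying on the egg cup. Pick it up, feel for the valve hole in the bare square metal plate on the hob's control strip with the knob's stem, and press it gently but fully home, so that its skirt lies against the plate and its bar points straight front-to-back on the hob like the neighbouring knob's. Then let go; do not bang or force the plate, and leave the egg cup's neighbours (mug, pepper pot) where they stand.

Things in the scene. Friction and masses are not known exactly. Their poses are not given: they have to be found in the camera images.
- knob_grip (a point): Loose grey knob, 60 to 130 g, upright, stem down, on the egg cup. It has a flat-sided grip bar 38 x 16 mm, 42 mm tall, on a round skirt 40 mm across, 8 mm thick. Point: inside the bar, on the stem axis, 20 mm below the bar's top, 22 mm above the skirt's top, 30 mm above its underside, 54 mm above the stem's end. x along the bar, y across its 16 mm (grip so), z up. Tips 19 mm lower clear the skirt.
- knob_stem (a point): End of the knob's stem, on its axis: plain round polished steel (slides easily on the plate, friction about 0.25), 14 mm in diameter, 24 mm long below the skirt, cut square. Axes as knob_grip. At the start it hangs loosely in the egg cup's mouth, 24 mm below the rim.
- socket_centre (a point): Centre of the empty square steel surround (104 mm outside, 90 mm opening) on the control strip, at the height of the bare plate's top face. The plate's hole is NOT exactly here: it lies 3 to 7 mm off to the side, in any direction, new each time. x: the hob's front-to-back line, towards the burners; z up. Fully home the grip point is 30 mm above this height; stem on the plate, 54 mm.
- bay_open: The same surround and the flat aluminium valve plate, 56 mm square, fast in it at any angle; origin 3 mm below socket_centre, same axes. In the plate's middle a round blind hole, 16.4 mm wide, sharp-edged. The stem drops in freely for 14 mm, then needs about 9 N of steady push for the last 10 mm, until the skirt lies on the plate; it does not spring back. More than 40 N bends the plate.
- hob: Black and steel hob, 470 mm (x, front to back) by 300 mm (y), top face 60 mm high, fixed. Origin: on the counter under the middle of the control strip; x towards the burners. The fitted knob and the empty surround stand 75 mm to either side along y, which is which varies. Burner grids begin 100 mm behind the surrounds' line and rise to 97 mm above the counter.
- egg_cup: White egg cup, 42 mm across, 50 mm tall, fixed; origin under its centre. The knob's skirt rests on its rim. A spoon lies about 95 mm in front of it.
- pepper_pot_centre (a point): Centre of a standing glass pepper pot, 38 mm across, 75 mm tall, about 110 mm from the egg cup: a bystander.
- mug_centre (a point): Centre of a standing blue mug, 80 mm across, 90 mm tall, with a handle: a bystander.
There are look-alikes about, which are no part of the job. Leave any pink or purple look-alike of the part that bears knob_grip alone.

How it is judged (in metres and radians):
On the way, in this order (a step that is already met when the one before it is completed fails the run):
1. the knob is lifted clear of the egg cup (its grip point higher than 110 mm above the counter) (height (world z) of knob_grip above 0.11 m), for 0.1 s.
2. the stem has found the hole and stands at least 8 mm deep in it (horizontal distance between knob_grip and socket_centre below 0.011 m and z of knob_grip in the frame of socket_centre below 0.046 m), for 0.1 s.
At the end, for the whole second after the job is handed in: The knob stands upright (within 0.08 rad) in the valve hole, its axis within 11 mm of the surround's centre, its skirt within 2.5 mm of the plate, its bar within 0.2 rad of the hob's front-to-back direction, and it is let go (horizontal distance between knob_grip and socket_centre below 0.011 m and z of knob_grip in the frame of socket_centre below 0.0325 m and angle between knob_grip's own z axis and vertical below 0.08 rad and angle between the x axis of knob_grip and the x axis of socket_centre, either way round below 0.2 rad); the robot touches nothing.
It fails at once if the valve plate and its surround are pressed by the knob with more than 40 N (contact force between knob and bay_open above 40 N).
It fails at once if the fingers press the valve plate or surround with more than 15 N (contact force between the fingers and bay_open above 15 N).
It fails at once if the pepper pot or the mug is knocked over or shifted by more than 30 mm (distance of any of pepper_pot_centre, mug_centre from where it was at the start of the episode above 0.03 m).
It also fails if it takes over 67 s, if anything falls off the work surface, if the arm or the gripper's body presses on something with over 40 N, if the wrist force passes 120 N, or if a joint passes its speed limit or range.

## Robot

A 6-joint arm with a two-finger parallel gripper is mounted at the origin on the work surface. World frame = base frame: x ahead of the robot, y to its left, z up, the work surface at z = 0. Lengths are in mm, angles in degrees, forces in N, time in s.
With the tool pointing down it reaches from about 350 to 850 mm from the base axis. Payload 8.1 kg.
Tool frame: the origin (TCP) lies between the finger pads; the fingertips stand 8 mm ahead of it and the grasp point (between the pads) lies 11 mm behind it (r.tip_extent is the distance from the TCP to the fingertips, in mm); z points along the fingers, y is the direction in which the jaws open and shut (so a half turn about z gives the same grasp; the last joint's range is limited). The gripper opens to 85 mm and grips with 20 to 120 N. Pads are 22 mm wide; open, the fingers measure 114 mm over their backs; the gripper's body (76 mm by 85 mm) begins 54 mm behind the grasp point. The pads swing forward as they close: fully open they stand 13 mm farther back than shut.
Start: joints at [68.847, 7.471, 85.268, -0, 87.261, -4.893], TCP at [167.981, 576.01, 239.292] pointing down, gripper open.
Joint ranges: [-169.43, 169.43], [-51.17, 129.36], [1.28, 143.12], [-76.62, 256.62], [0, 156.53], [-152.29, 152.29]. Speed limits (degrees/s): [136.94, 136.94, 159.86, 180, 180, 180].

## Interface

Orientations are given as [roll, pitch, yaw] about the fixed x, y, z axes, in that order (R = Rz(yaw) Ry(pitch) Rx(roll)).
In Python, from bench import sensors, viewer, hand_in, r gives the robot as it stands. The module is installed in compiled form; this text tells all that it offers.
- The arm moves only by the tool move_arm, never from a script. Its argument "rows" is a list that holds one entry, the list of rows, each a list of 6 numbers: the shift along the tool's x, y, z in m, then the turn, a rotation vector about the tool's x, y, z in degrees. In form: [[[tx, ty, tz, rx, ry, rz], ...]]. A call has 1 to 20 rows; each row is the pose to reach, as a shift and turn from the pose commanded when the call began, along the tool's axes at that moment; what a row does not reach only later rows make up. A row lasts 1/10 s, in which the tool goes at most 50 mm and 8.59 degrees, less where a joint would pass 70% of its speed; a pose out of reach is approached as far as the arm can. A call with a gripper value outside its range is refused whole. "grip" is the opening, from 0 (shut) to 1 (fully open), set as the call begins (left out, the last holds). The fingers move at their own pace and stop on an object; "newtons" is the grip in N (left out, the last holds). Time passes only in rows, so rows that repeat a pose let the fingers close. It gives the time, the measured TCP pose, the force and the opening at its end, in the units of the state.
- sensors.sense(): the state, without advancing time (a new reading comes with each control period).
- viewer.snapshot(name): name is "scene" or "top" or "wrist"; returns a dict with "color" (420x560x3 uint8, red, green, blue), "camera_matrix" (3x3 intrinsics, pixels), "k1" (the pictures are not rectified: a ray, as slopes to the right and down, at radius r is drawn at 1 + k1 r^2 times it, then the intrinsics apply), "R" (3x3) and "t" (3): a world point X has camera coordinates R X + t. Camera axes: x right, y down, z forward; pixel columns grow to the right and rows downward; lengths in mm; the calibration is good to about 2 mm. A picture is of the moment at which its call begins. There is no depth.
- hand_in(): hands the job in, once; it reports no verdict.
The state is a dict: "time": time; "joint_pos": joint angles; "qd": joint speeds; "joint_efforts": joint torques, N m; "tool_pos": TCP position; "tcp_rot": TCP orientation; "ft_force": force on the tool from outside, world axes, zero at the start; "wrist_torque": the same for the moment, N m; "finger_gap": finger opening in mm.
Only numpy, scipy, OpenCV 4.12 (cv2) and the standard library are available. Lean on these libraries where they do the work, as an engineer would, in place of code of your own. Each camera call takes 0.05 s, during which the arm holds its last target.

## Working session

There is one attempt and no reset: what is moved stays moved. The work goes in short steps, Python scripts to look and compute and a tool call to move; the robot and the scene stay as the last step left them, time stands still between calls to the robot, and variables do not carry over. Pictures are saved under pics/ and viewed, and the job is handed in when it is done.

Besides the shell and the picture viewer there is one more tool, called after "Request:" as name(argument=value, ...), one argument or row to a line, values as JSON. move_arm: Moves the arm, as the interface text tells. Its arguments: {"type":"object","properties":{"rows":{"type":"array","items":{"type":"array","items":{"type":"array","items":{"type":"number"}}}},"grip":{"type":"number"},"newtons":{"type":"number"}},"required":["rows"]}

```bash
mkdir -p pics; ls
python3 - <<'E'
from bench import sensors, viewer, r
import cv2, pickle
print(sensors.sense())
d={}
for n in ["scene","top","wrist"]:
    s=viewer.snapshot(n); d[n]=s
    cv2.imwrite(f"pics/{n}0.png",s["color"][:,:,::-1])
    print(n,s["camera_matrix"],s["k1"],s["R"],s["t"])
pickle.dump(d,open("s0.pkl","wb"))
E
```

```text
pics
{'time': 0.0, 'joint_pos': array([ 6.88476361e+01,  7.51517289e+00,  8.53307834e+01,  2.35497802e-04,
        8.72621429e+01, -4.89343142e+00]), 'qd': array([ 0.02583761, -0.02500788,  0.03203343, -0.06428492,  0.00895503,
       -0.02519732]), 'joint_efforts': array([ 9.15120690e-04, -5.69357371e+01, -5.00573552e+01, -2.15891455e-04,
        1.40571536e-02, -2.63373664e-05]), 'tool_pos': array([167.76910314, 575.49502535, 238.22933833]), 'tcp_rot': array([-1.79892315e+02, -9.45549604e-03,  1.63741047e+02]), 'ft_force': array([ 0.26961501,  0.92789895, -0.09118761]), 'wrist_torque': array([-0.01354917, -0.03356731, -0.00483993]), 'finger_gap': 85.53407929799062}
scene [[408.79431353   0.         278.64746383]
 [  0.         408.79431353 203.1029877 ]
 [  0.           0.           1.        ]] 0.039124128330040524 [[-0.60231102  0.7981101   0.01554696]
 [ 0.56892001  0.44284676 -0.69297675]
 [-0.55995666 -0.40854256 -0.72079229]] [ 307.12847123 -320.48776171 1174.42563038]
top [[485.12792724   0.         288.3702709 ]
 [  0.         485.12792724 209.84508095]
 [  0.           0.           1.        ]] -0.17613609882315873 [[ 0.01939916 -0.99980997  0.00192026]
 [-0.98035643 -0.01939868 -0.19627775]
 [ 0.1962777   0.00192508 -0.98054646]] [ 79.73308732 611.27566252 833.30164017]
wrist [[373.70170109   0.         277.41221819]
 [  0.         373.70170109 207.71545609]
 [  0.           0.           1.        ]] 0.020778930541750125 [[ 0.27978152  0.96006154 -0.00203643]
 [ 0.91248646 -0.26525652  0.31146016]
 [ 0.29848074 -0.08899901 -0.95025703]] [-599.89954045  -41.41302863  380.56448862]
```

View pics/scene0.png

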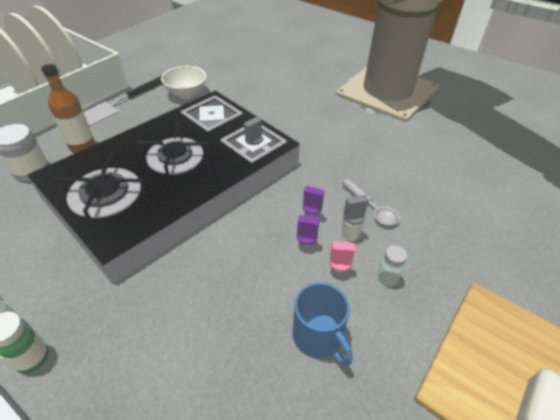

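View pics/top0.png

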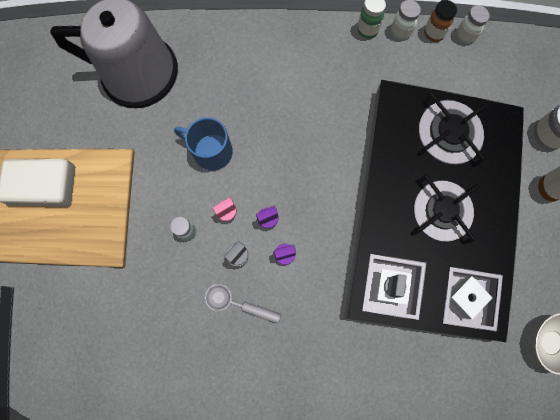

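View pics/wrist0.png

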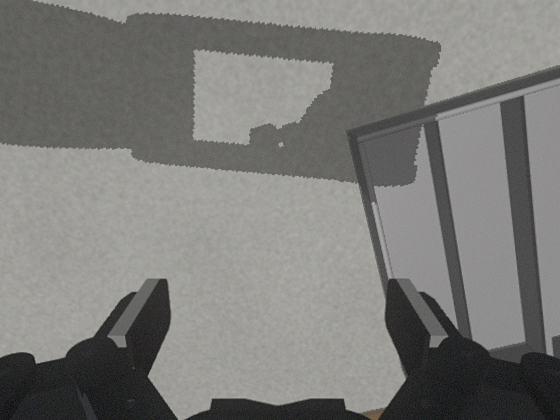

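```bash
cat > h.py <<'E'
import cv2, numpy as np, pickle
def ray(s,uv):
    uv=np.array(uv,float).reshape(-1,1,2)
    n=cv2.undistortPoints(uv,s["camera_matrix"],np.array([s["k1"],0,0,0.]))[:,0]
    R=np.array(s["R"]);t=np.array(s["t"])
    d=np.c_[n,np.ones(len(n))]@R
    return -R.T@t,d
def plane(s,uv,z):
    c,d=ray(s,uv)
    return c+d*((z-c[2])/d[:,2])[:,None]
def proj(s,X):
    R=np.array(s["R"]);
    p,_=cv2.projectPoints(np.array(X,float).reshape(-1,1,3),cv2.Rodrigues(R)[0],np.array(s["t"],float),s["camera_matrix"],np.array([s["k1"],0,0,0.]))
    return p[:,0]
def tri(a,ua,b,ub):
    ca,da=ray(a,ua);cb,db=ray(b,ub);da=da[0];db=db[0]
    M=np.c_[da,-db];x=np.linalg.lstsq(M,cb-ca,rcond=None)[0]
    p=ca+da*x[0];q=cb+db*x[1];return (p+q)/2,np.linalg.norm(p-q)
def crop(s,name,x0,y0,w,h,k):
    c=s["color"][y0:y0+h,x0:x0+w,::-1]
    cv2.imwrite(name,cv2.resize(c,None,fx=k,fy=k,interpolation=cv2.INTER_CUBIC))
E
python3 - <<'E'
from h import *
d=pickle.load(open("s0.pkl","rb"))
crop(d["top"],"pics/c1.png",195,190,130,100,6)
crop(d["top"],"pics/c2.png",340,240,180,110,4.4)
crop(d["scene"],"pics/c3.png",170,80,240,180,3.3)
E
```

```text
(no output)
```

View pics/c1.png

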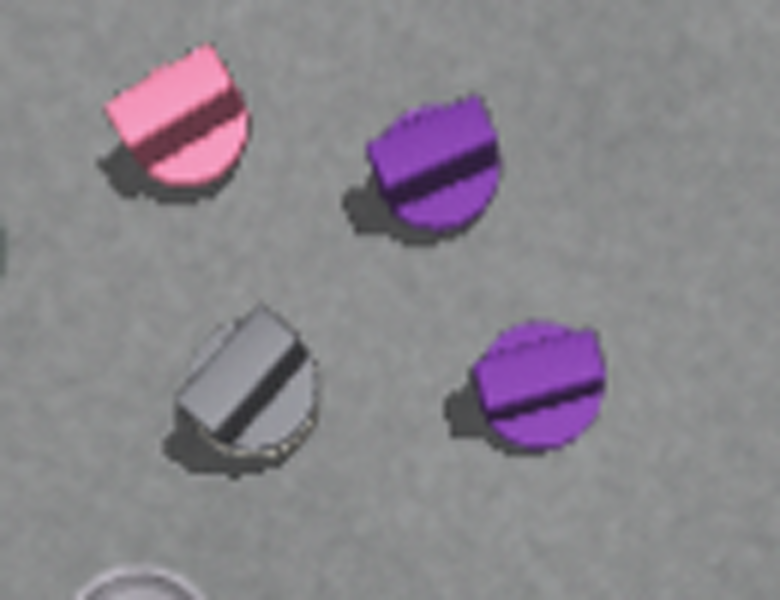

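View pics/c2.png

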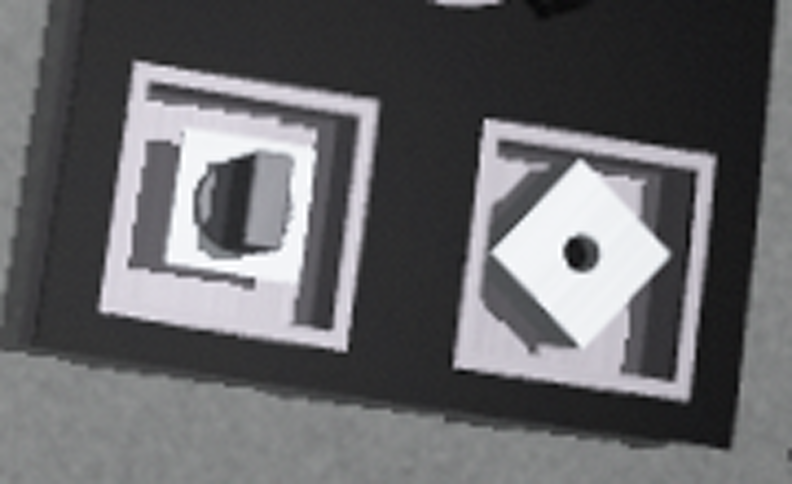

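View pics/c3.png

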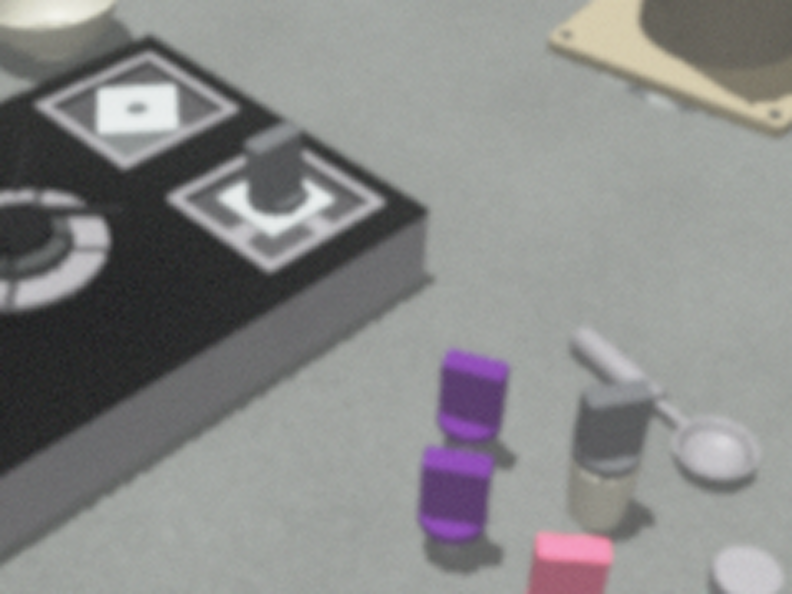

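Run:
```python
from h import *
d=pickle.load(open("s0.pkl","rb")); T=d["top"];S=d["scene"]
cv=lambda p,x0,y0,k:(np.array(p,float)+.5)/k-.5+np.array([x0,y0])
c=cv([(178,402),(262,305),(308,347),(222,440)],195,190,6)
P=plane(T,c,100);print(P, P.mean(0))
e=P[1]-P[0];print(np.degrees(np.arctan2(e[1],e[0])),np.linalg.norm(e));e=P[2]-P[3];print(np.degrees(np.arctan2(e[1],e[0])),np.linalg.norm(P[1]-P[2]))
# refine: mask
# hole tri
h=cv([(581,252)],340,240,4.4);hs=cv([(137,108)],170,80,3.3)
print("hole",h,hs,tri(T,h,S,hs))
# surround outer corners top: TL,TR,BR,BL
q=cv([(485,118),(716,156),(688,402),(455,370)],340,240,4.4)
qs=cv([(150,53),(240,107),(125,168),(36,104)],170,80,3.3)
for i,j in enumerate([2,3,0,1]): pass
for z in (60,65,70):
  Q=plane(T,q,z);print(z,Q.mean(0),[np.linalg.norm(Q[i]-Q[(i+1)%4]).round(1) for i in range(4)],"hole",plane(T,h,z))
  for a,b in ((3,0),(2,1)):
    e=Q[b]-Q[a];print(np.degrees(np.arctan2(e[1],e[0])))
  for a,b in ((1,0),(2,3)):
    e=Q[b]-Q[a];print(np.degrees(np.arctan2(e[1],e[0]))-90)
  Q=plane(S,qs,z);print("scene",Q.mean(0),[np.linalg.norm(Q[i]-Q[(i+1)%4]).round(1) for i in range(4)],"hole",plane(S,hs,z))
```

```text
[[516.8669153  201.15787197 100.        ]
 [545.67463954 177.83244976 100.        ]
 [533.71241565 164.0244032  100.        ]
 [506.18381205 187.96528624 100.        ]] [525.60944563 182.74500279 100.        ]
-38.9968612034475 37.066970436352506
-41.01260294610406 18.269016127284406
hole [[471.65909091 296.88636364]] [[211.16666667 112.37878788]] (array([ 452.65804816, -246.56045152,   63.50011288]), np.float64(1.405968506381337))
60 [ 449.27659773 -251.61334782   60.        ] [np.float64(104.1), np.float64(104.5), np.float64(103.2), np.float64(105.5)] hole [[ 453.12050118 -248.54410063   60.        ]]
-8.395647284685023
-8.88809998454102
-8.838026901469846
-8.30562288070729
scene [ 447.03596152 -250.25936284   60.        ] [np.float64(101.3), np.float64(106.4), np.float64(105.2), np.float64(103.1)] hole [[ 448.89948397 -249.68379267   60.        ]]
65 [ 449.19042173 -249.66570177   65.        ] [np.float64(103.5), np.float64(104.0), np.float64(102.6), np.float64(104.9)] hole [[ 453.01240804 -246.61395478   65.        ]]
-8.39564728468504
-8.888099984541029
-8.83802690146986
-8.305622880707304
scene [ 452.19908802 -244.65885164   65.        ] [np.float64(100.4), np.float64(105.4), np.float64(104.3), np.float64(102.1)] hole [[ 454.04596151 -244.08842369   65.        ]]
70 [ 449.10424572 -247.71805571   70.        ] [np.float64(102.9), np.float64(103.4), np.float64(102.1), np.float64(104.3)] hole [[ 452.90431491 -244.68380892   70.        ]]
-8.395647284685023
-8.888099984541038
-8.83802690146986
-8.305622880707276
scene [ 457.36221453 -239.05834044   70.        ] [np.float64(99.5), np.float64(104.5), np.float64(103.3), np.float64(101.2)] hole [[ 459.19243906 -238.49305471   70.        ]]
```

```bash
cat >> h.py <<'E'
def pose(x,y,z,yaw):
    from scipy.spatial.transform import Rotation as Ro
    T=np.eye(4);T[:3,:3]=Ro.from_euler("xyz",[180,0,yaw],degrees=True).as_matrix();T[:3,3]=[x,y,z];return T
def delta(A,B):
    from scipy.spatial.transform import Rotation as Ro
    D=np.linalg.inv(A)@B
    return np.r_[D[:3,3]/1000,Ro.from_matrix(D[:3,:3]).as_rotvec(degrees=True)]
E
python3 - <<'E'
from h import *
from bench import r
print(r.tip_extent)
d=pickle.load(open("s0.pkl","rb")); T=d["top"];S=d["scene"];W=d["wrist"]
A=pose(167.981,576.01,239.292,163.741)
C=-np.array(W["R"]).T@W["t"]; print("cam in tool",(np.linalg.inv(A)@np.r_[C,1])[:3])
print("tool axes in cam",np.array(W["R"])@A[:3,:3])
print("grasp px",proj(W,(A@[0,0,-11,1])[:3]))
# other things
for n,uv,z in [("pink",(226,210),30),("pur1",(268,217),30),("pur2",(285,254),30),("pep",(181,228),75),("mug",(208,140),90),("kettle",(107,18),250)]:
    print(n,plane(T,uv,z))
# overlay check in scene
g=np.array([525.6,182.7]);a=np.radians(-40);ex=np.array([np.cos(a),np.sin(a)]);ey=np.array([-ex[1],ex[0]])
X=[np.r_[g+sx*19*ex+sy*8*ey,100] for sx,sy in((1,1),(1,-1),(-1,-1),(-1,1))]
im=S["color"][:,:,::-1].copy();k=6
im=cv2.resize(im[170:250,310:400],None,fx=k,fy=k,interpolation=cv2.INTER_CUBIC)
p=((proj(S,X)-[310,170]+.5)*k-.5).astype(int);cv2.polylines(im,[p],True,(0,0,255),1)
im2=cv2.resize(T["color"][220:280,200:280,::-1].copy(),None,fx=k,fy=k,interpolation=cv2.INTER_CUBIC)
p=((proj(T,X)-[200,220]+.5)*k-.5).astype(int);cv2.polylines(im2,[p],True,(0,0,255),1)
th=np.linspace(0,6.28,40);X=np.c_[g[0]+20*np.cos(th),g[1]+20*np.sin(th),0*th+58]
p=((proj(T,X)-[200,220]+.5)*k-.5).astype(int);cv2.polylines(im2,[p],True,(0,255,0),1)
cv2.imwrite("pics/o1.png",im);cv2.imwrite("pics/o2.png",im2)
E
```

```text
8.0
cam in tool [  79.29309307    0.64040904 -134.01893485]
tool axes in cam [[ 2.05940736e-04  9.99997905e-01  2.03643143e-03]
 [-9.50258850e-01  8.29966000e-04 -3.11460158e-01]
 [-3.11461195e-01 -1.87099466e-03  9.50257030e-01]]
grasp px [[276.33861151 305.59105683]]
pink [[613.04145527 210.9454973   30.        ]]
pur1 [[601.06397811 130.20807296  30.        ]]
pur2 [[531.15552121  96.43258687  30.        ]]
pep [[569.26213691 285.73870241  75.        ]]
mug [[732.43587929 242.76923446  90.        ]]
kettle [[893.09767201 401.21167669 250.        ]]
```

View pics/o1.png

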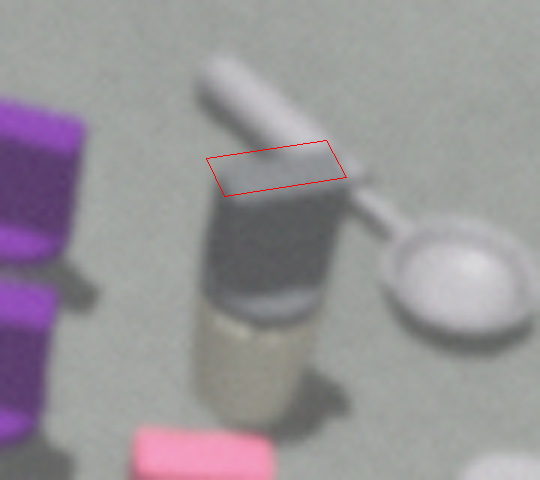

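View pics/o2.png

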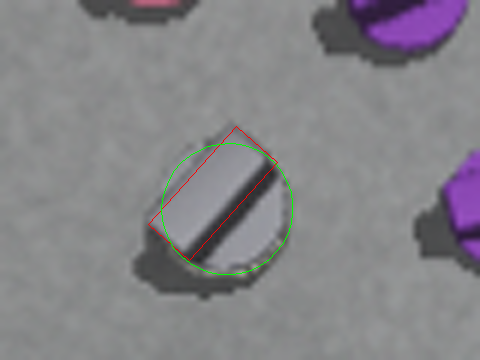

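Run:
```python
from h import *
A=pose(167.981,576.01,239.292,163.741)
print(delta(A,pose(525,183,205,140)).round(4))
```

```text
[-0.4528 -0.2773  0.0343 -0.     -0.     23.741 ]
```

Request:
move_arm(
  rows=[
    [[-0.04,-0.025,0.003,0,0,2],[-0.08,-0.05,0.006,0,0,4.3],[-0.12,-0.074,0.009,0,0,6.5],[-0.16,-0.098,0.012,0,0,8.6],[-0.2,-0.123,0.015,0,0,10.8],[-0.24,-0.147,0.018,0,0,13],[-0.28,-0.172,0.021,0,0,15],[-0.32,-0.196,0.024,0,0,17],[-0.36,-0.22,0.027,0,0,19],[-0.4,-0.245,0.03,0,0,21],[-0.44,-0.27,0.034,0,0,23],[-0.4528,-0.2773,0.0343,0,0,23.7],[-0.4528,-0.2773,0.0343,0,0,23.7],[-0.4528,-0.2773,0.0343,0,0,23.7]],
  ],
  grip=0.6,
)

```text
time: 1.55
tool_pos: [524.5, 183.5, 204.7]
tcp_rot: [-180.0, -0.1, 140.0]
ft_force: [-0.4, -0.1, 0.4]
finger_gap: 51.4
```

Run:
```python
from h import *
from bench import sensors, viewer
s=sensors.sense();print(s["time"],s["tool_pos"],s["tcp_rot"],s["finger_gap"],s["ft_force"])
W=viewer.snapshot("wrist");pickle.dump(W,open("w1.pkl","wb"))
cv2.imwrite("pics/w1.png",W["color"][:,:,::-1])
```

```text
1.55 [524.49582051 183.45376721 204.70420742] [-1.79975901e+02 -5.90606807e-02  1.40038568e+02] 51.41362139855826 [-0.40077653 -0.06567309  0.42794749]
```

View pics/w1.png

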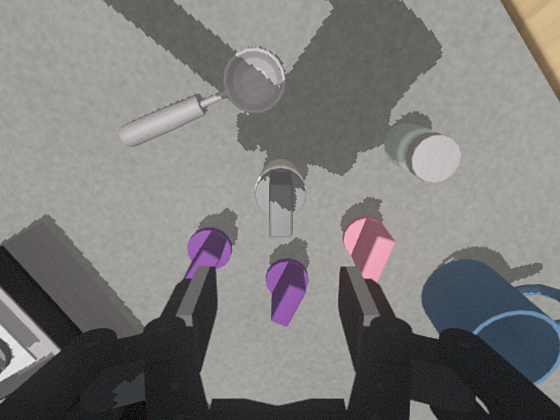

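Run:
```python
from h import *
W=pickle.load(open("w1.pkl","rb"));k=8
x0,y0=240,150
im=cv2.resize(W["color"][y0:y0+95,x0:x0+85,::-1].copy(),None,fx=6,fy=6,interpolation=cv2.INTER_CUBIC)
cv2.imwrite("pics/o3.png",im)
```

```text
(no output)
```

View pics/o3.png

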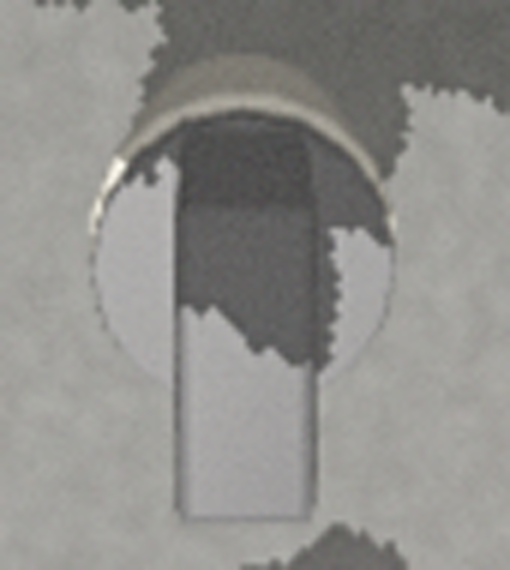

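Run:
```python
from h import *
W=pickle.load(open("w1.pkl","rb"))
c=(np.array([(179,205),(317,207),(313,520),(178,519)],float)+.5)/6-.5+[240,150]
P=plane(W,c,100);m=P.mean(0);print(P,m)
for a,b in((3,0),(2,1)):
    e=P[b]-P[a];print(np.degrees(np.arctan2(e[1],e[0])),np.linalg.norm(e))
print(np.linalg.norm(P[0]-P[1]),np.linalg.norm(P[2]-P[3]))
# skirt: circle left/right/bottom
c=(np.array([(91,262),(394,262)],float)+.5)/6-.5+[240,150]
Q=plane(W,c,58);print(Q,Q.mean(0),np.linalg.norm(Q[0]-Q[1]))
A=pose(525,183,205,140.04)
print("knob in tool:",np.linalg.inv(A)@np.r_[m[:2],80,1])
```

```text
[[508.08079627 191.6292986  100.        ]
 [518.01774174 203.14238107 100.        ]
 [546.55077863 179.24617476 100.        ]
 [536.45952888 167.38523026 100.        ]] [527.27721138 185.35077117 100.        ]
139.49259838910262 37.324620749482044
140.05407636560702 37.217776259562875
15.208351428768996 15.572903581207898
[[514.22724924 170.18693528  58.        ]
 [539.61884146 200.51172739  58.        ]] [526.92304535 185.34933134  58.        ] 39.55156093924111
knob in tool: [ -0.23567757   3.26439471 125.           1.        ]
```

Request:
move_arm(
  rows=[
    [[0,0.003,0.03,0,0,0.2],[0,0.003,0.06,0,0,0.2],[0,0.003,0.085,0,0,0.2],[0,0.003,0.1,0,0,0.2],[0,0.003,0.115,0,0,0.2],[0,0.003,0.125,0,0,0.2],[0,0.003,0.13,0,0,0.2],[0,0.003,0.134,0,0,0.2],[0,0.003,0.134,0,0,0.2],[0,0.003,0.134,0,0,0.2]],
  ],
)

```text
time: 2.6
tool_pos: [527.5, 185.4, 71.7]
tcp_rot: [180.0, 0.0, 139.8]
ft_force: [-1.1, -0.2, -0.0]
finger_gap: 51.4
```

Run:
```python
from h import *
from bench import sensors, viewer
s=sensors.sense();print(s["time"],s["tool_pos"],s["tcp_rot"],s["finger_gap"],s["ft_force"])
W=viewer.snapshot("wrist")
cv2.imwrite("pics/w2.png",W["color"][:,:,::-1])
```

```text
2.6 [527.49301263 185.35572258  71.69180069] [1.79951811e+02 3.68251036e-02 1.39832355e+02] 51.373551847911806 [-1.08599408 -0.2198984  -0.04736551]
```

View pics/w2.png

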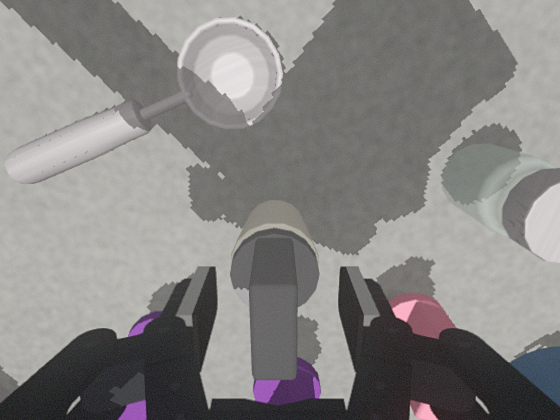

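Request:
move_arm(
  rows=[
    [[0,0,0,0,0,0],[0,0,0,0,0,0],[0,0,0,0,0,0],[0,0,0,0,0,0],[0,0,0,0,0,0],[0,0,0,0,0,0],[0,0,0,0,0,0],[0,0,0,0,0,0]],
  ],
  grip=0,
  newtons=50,
)

```text
time: 3.45
tool_pos: [527.2, 185.4, 71.4]
tcp_rot: [180.0, 0.0, 139.8]
ft_force: [-1.8, -1.3, 4.7]
finger_gap: 15.5
```

Request:
move_arm(
  rows=[
    [[0,0,-0.004,0,0,0],[0,0,-0.015,0,0,0],[0,0,-0.03,0,0,0],[0,0,-0.05,0,0,0],[0,0,-0.08,0,0,0],[0,0,-0.1,0,0,0],[0,0,-0.1,0,0,0],[0,0,-0.1,0,0,0]],
  ],
)

```text
time: 4.25
tool_pos: [527.4, 185.5, 172.0]
tcp_rot: [179.9, 0.1, 139.8]
ft_force: [-0.2, 0.0, -1.1]
finger_gap: 15.4
```

Run:
```python
from h import *
from bench import sensors, viewer
s=sensors.sense();print(s["time"],s["tool_pos"],s["tcp_rot"],s["finger_gap"],s["ft_force"])
d={n:viewer.snapshot(n) for n in("wrist","top","scene")}
pickle.dump(d,open("s3.pkl","wb"))
cv2.imwrite("pics/w3.png",d["wrist"]["color"][:,:,::-1])
```

```text
4.25 [527.42121097 185.45431671 172.02326477] [1.79911077e+02 6.50331480e-02 1.39842812e+02] 15.425983647697297 [-0.16666689  0.0386048  -1.11127444]
```

View pics/w3.png

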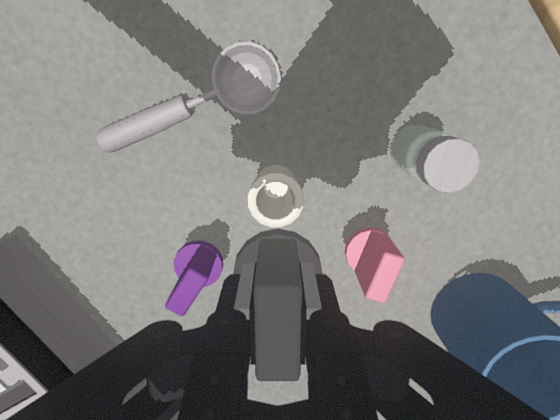

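Run:
```python
from h import *
d=pickle.load(open("s3.pkl","rb"));W=d["wrist"]
crop(W,"pics/o4.png",225,220,105,170,3.5)
print(delta(pose(527.3,185.4,172,139.84),pose(452,-248,190,171.4)).round(4))
```

```text
[-2.220e-01 -3.798e-01 -1.800e-02 -0.000e+00  0.000e+00 -3.156e+01]
```

View pics/o4.png

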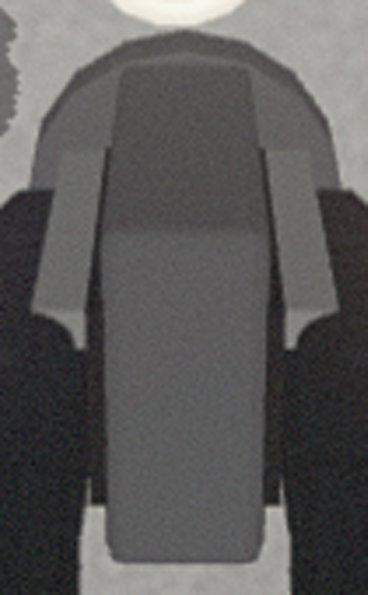

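Run:
```python
from h import *
d=pickle.load(open("s3.pkl","rb"));W=d["wrist"]
c=(np.array([(101,233),(267,233),(263,562),(107,562)],float)+.5)/3.5-.5+[225,220]
P=plane(W,c,200.6)
A=pose(527.4,185.45,172.0,139.84)
L=(np.linalg.inv(A)@np.c_[P,np.ones(4)].T).T[:,:3];print(L.round(2),L.mean(0))
```

```text
[[ 18.28  -6.64 -28.6 ]
 [ 18.27   8.6  -28.6 ]
 [-18.96   8.91 -28.6 ]
 [-18.95  -6.75 -28.6 ]] [ -0.33926875   1.0292936  -28.6       ]
```

Request:
move_arm(
  rows=[
    [[-0.01,-0.018,-0.006,0,0,-2],[-0.03,-0.05,-0.016,0,0,-5],[-0.05,-0.085,-0.018,0,0,-8],[-0.07,-0.12,-0.018,0,0,-11],[-0.09,-0.155,-0.018,0,0,-14],[-0.11,-0.19,-0.018,0,0,-17],[-0.13,-0.222,-0.018,0,0,-20],[-0.15,-0.256,-0.018,0,0,-23],[-0.17,-0.29,-0.018,0,0,-26],[-0.19,-0.325,-0.018,0,0,-29],[-0.208,-0.356,-0.018,0,0,-31],[-0.222,-0.38,-0.018,0,0,-31.6],[-0.222,-0.38,-0.018,0,0,-31.6],[-0.222,-0.38,-0.018,0,0,-31.6],[-0.222,-0.38,-0.018,0,0,-31.6]],
  ],
)

```text
time: 5.9
tool_pos: [451.3, -247.3, 188.2]
tcp_rot: [179.9, -0.1, 171.5]
ft_force: [-0.4, 0.9, -1.2]
finger_gap: 15.3
```

Run:
```python
from h import *
from bench import sensors, viewer
s=sensors.sense();print(s["time"],s["tool_pos"],s["tcp_rot"],s["finger_gap"],s["ft_force"],s["joint_pos"])
d={n:viewer.snapshot(n) for n in("wrist","scene")}
pickle.dump((s,d),open("s4.pkl","wb"))
cv2.imwrite("pics/w4.png",d["wrist"]["color"][:,:,::-1])
```

```text
5.9 [ 451.31684728 -247.30462136  188.16579324] [ 1.79942334e+02 -7.57202135e-02  1.71453936e+02] 15.31220640645108 [-0.36552131  0.90305063 -1.24934236] [-3.44438984e+01 -4.02952941e+00  1.02380668e+02  1.89999528e-02
  8.17421648e+01 -1.15900541e+02]
```

View pics/w4.png

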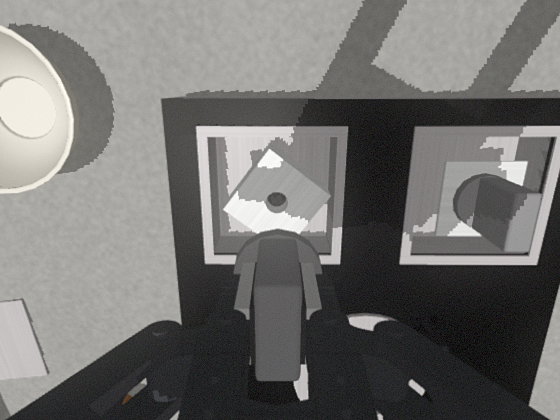

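Run:
```python
from h import *
s,d=pickle.load(open("s4.pkl","rb"));W=d["wrist"]
crop(W,"pics/o5.png",190,115,170,155,4.6)
crop(W,"pics/o6.png",255,180,45,45,12)
```

```text
(no output)
```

View pics/o5.png

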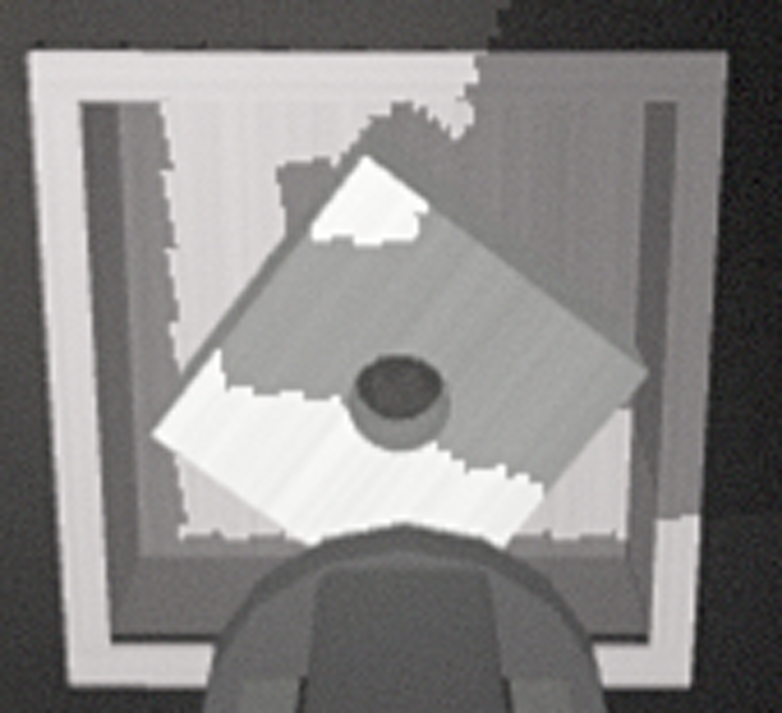

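View pics/o6.png

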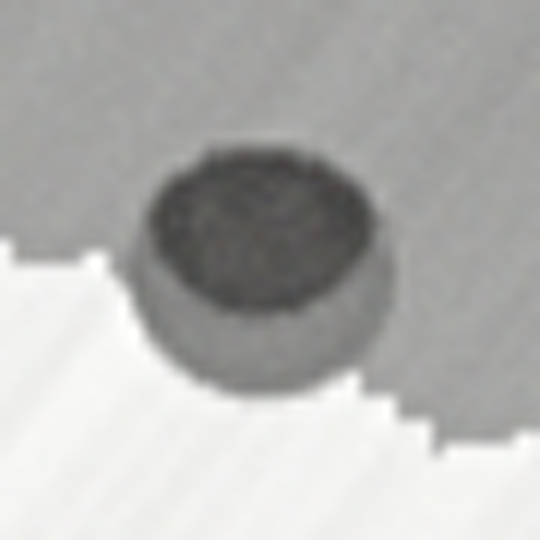

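Run:
```python
from h import *
s,d=pickle.load(open("s4.pkl","rb"));W=d["wrist"];S=d["scene"]
cv=lambda p,x0,y0,k:(np.array(p,float)+.5)/k-.5+np.array([x0,y0])
h=cv([(265.5,269.5),(135,265),(396,270)],255,180,12);print(h)
p=s["tool_pos"];yaw=s["tcp_rot"][2];A=pose(*p,yaw)
q=cv([(28,52),(727,50),(691,689),(70,688)],190,115,4.6)
for z in (60,63,66):
  H=plane(W,h,z);Q=plane(W,q,z)
  print(z,H[0],np.linalg.norm(H[1]-H[2]),"tool",(np.linalg.inv(A)@np.r_[H[0],1])[:3].round(2))
  print("  sur",Q.mean(0),[np.linalg.norm(Q[i]-Q[(i+1)%4]).round(1) for i in range(4)], [ (np.degrees(np.arctan2(*(Q[b]-Q[a])[1::-1]))).round(2) for a,b in((3,0),(2,1))],[(np.degrees(np.arctan2(*(Q[b]-Q[a])[1::-1]))-90).round(2) for a,b in ((0,1),(3,2))])
d0=pickle.load(open("s0.pkl","rb"))
hs=cv([(137,108)],170,80,3.3);ht=cv([(581,252)],340,240,4.4)
print(tri(W,h[:1],d0["scene"],hs),tri(W,h[:1],d0["top"],ht))
```

```text
[[276.66666667 202.        ]
 [265.79166667 201.625     ]
 [287.54166667 202.04166667]]
60 [ 453.85588433 -247.37116287   60.        ] 16.03696331236104 tool [ -2.52   0.31 128.17]
  sur [ 451.19438438 -250.41005704   60.        ] [np.float64(104.9), np.float64(106.1), np.float64(105.1), np.float64(105.6)] [np.float64(171.42), np.float64(171.53)] [np.float64(-8.37), np.float64(-8.66)]
63 [ 452.93807532 -247.22910263   63.        ] 15.854200632228133 tool [ -1.59   0.32 125.17]
  sur [ 450.30690673 -250.23336453   63.        ] [np.float64(103.7), np.float64(104.9), np.float64(103.9), np.float64(104.4)] [np.float64(171.42), np.float64(171.53)] [np.float64(-8.37), np.float64(-8.66)]
66 [ 452.02026631 -247.08704239   66.        ] 15.671437952095259 tool [ -0.66   0.32 122.17]
  sur [ 449.41942907 -250.05667202   66.        ] [np.float64(102.5), np.float64(103.7), np.float64(102.7), np.float64(103.2)] [np.float64(171.42), np.float64(171.53)] [np.float64(-8.37), np.float64(-8.66)]
(array([ 452.44441723, -246.73111811,   63.20965941]), np.float64(1.266326598181548)) (array([ 452.98476706, -247.283115  ,   63.09434188]), np.float64(0.18457472706404568))
```

Request:
move_arm(
  rows=[
    [[-0.0012,-0.0007,0.01,0,0,0],[-0.0012,-0.0007,0.03,0,0,0],[-0.0012,-0.0007,0.05,0,0,0],[-0.0012,-0.0007,0.062,0,0,0],[-0.0012,-0.0007,0.07,0,0,0],[-0.0012,-0.0007,0.075,0,0,0],[-0.0012,-0.0007,0.075,0,0,0],[-0.0012,-0.0007,0.075,0,0,0],[-0.0012,-0.0007,0.075,0,0,0]],
  ],
)

```text
time: 6.9
tool_pos: [453.2, -249.5, 114.9]
tcp_rot: [-180.0, 0.1, 171.4]
ft_force: [0.5, -0.7, -0.4]
finger_gap: 15.5
```

Run:
```python
from h import *
from bench import sensors, viewer
s=sensors.sense();print(s["time"],s["tool_pos"],s["tcp_rot"],s["finger_gap"],s["ft_force"])
d={n:viewer.snapshot(n) for n in("wrist","scene","top")}
pickle.dump((s,d),open("s5.pkl","wb"))
crop(d["wrist"],"pics/w5.png",180,120,200,200,3)
crop(d["scene"],"pics/s5.png",150,60,130,100,6)
```

```text
6.9 [ 453.18614347 -249.52416949  114.93487984] [-1.79960537e+02  8.05518029e-02  1.71438930e+02] 15.54665524360296 [ 0.54432217 -0.67184378 -0.38464806]
```

View pics/w5.png

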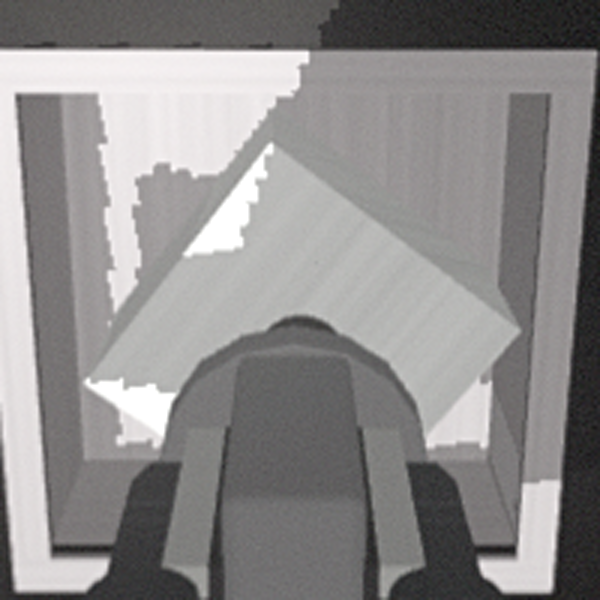

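View pics/s5.png

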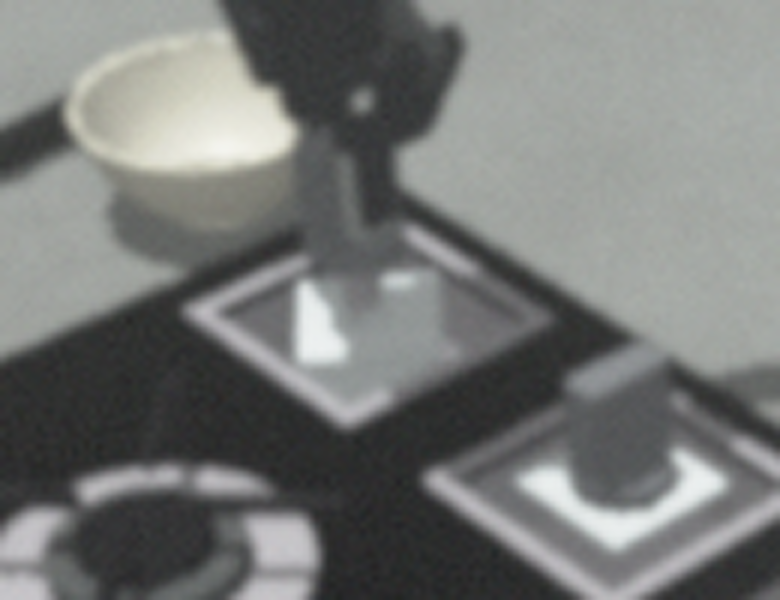

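Run:
```python
from h import *
from bench import sensors
cv=lambda p,x0,y0,k:(np.array(p,float)+.5)/k-.5+np.array([x0,y0])
s4,d4=pickle.load(open("s4.pkl","rb"));s5,d5=pickle.load(open("s5.pkl","rb"))
print(plane(d4["wrist"],cv([(152,434),(365,155),(648,373)],190,115,4.6),63))
print(plane(d5["wrist"],cv([(84,381),(270,142),(521,330)],180,120,3),63))
for s,d in((s4,d4),(s5,d5)):
    W=d["wrist"];C=-np.array(W["R"]).T@W["t"];A=pose(*s["tool_pos"],s["tcp_rot"][2]);print((np.linalg.inv(A)@np.r_[C,1])[:3])
s=sensors.sense();print(s["time"],s["tool_pos"],s["qd"])
```

```text
[[ 452.33590307 -287.17454824   63.        ]
 [ 413.4594265  -246.70835921   63.        ]
 [ 454.0046288  -207.9525764    63.        ]]
[[ 452.11537633 -287.05594876   63.        ]
 [ 413.55085831 -246.83107906   63.        ]
 [ 453.9497143  -207.77588114   63.        ]]
[  78.97289772    0.67060334 -135.0766253 ]
[  79.35637052    0.88861778 -134.84685519]
7.05 [ 452.95142144 -249.40418654  114.60920606] [-0.03414632  0.24129337  0.21225791  0.09801873 -0.01331528 -0.02091019]
```

Run:
```python
from h import *
s5,d5=pickle.load(open("s5.pkl","rb"))
crop(d5["wrist"],"pics/o7.png",225,220,105,170,3.5)
```

View pics/o7.png

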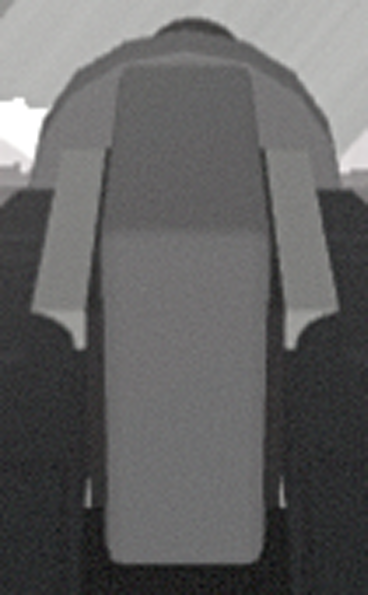

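Request:
move_arm(
  rows=[
    [[0.0004,0.0008,0.001,0,0,0],[0.0004,0.0008,0.002,0,0,0],[0.0004,0.0008,0.0025,0,0,0],[0.0004,0.0008,0.0025,0,0,0],[0.0004,0.0008,0.0025,0,0,0],[0.0004,0.0008,0.0025,0,0,0],[0.0004,0.0008,0.0025,0,0,0],[0.0004,0.0008,0.0025,0,0,0]],
  ],
)

```text
time: 7.85
tool_pos: [452.4, -248.3, 111.5]
tcp_rot: [-180.0, 0.0, 171.4]
ft_force: [-0.7, -0.5, -0.5]
finger_gap: 15.5
```

Run:
```python
from bench import sensors
s=sensors.sense();print(s["time"],s["tool_pos"],s["tcp_rot"],s["qd"],s["ft_force"])
```

```text
7.85 [ 452.3683402  -248.31777324  111.53683909] [-1.79998886e+02  3.29140477e-03  1.71437348e+02] [-0.01366426 -0.05533608 -0.02979826 -0.04778597  0.04313131 -0.07565452] [-0.65152601 -0.51156729 -0.47503487]
```

Request:
move_arm(
  rows=[
    [[0,0,0.001,0,0,0],[0,0,0.0015,0,0,0],[0,0,0.002,0,0,0],[0,0,0.0025,0,0,0],[0,0,0.003,0,0,0],[0,0,0.0035,0,0,0],[0,0,0.004,0,0,0],[0,0,0.0045,0,0,0],[0,0,0.0045,0,0,0],[0,0,0.0045,0,0,0]],
  ],
)

```text
time: 8.85
tool_pos: [452.3, -248.3, 107.0]
tcp_rot: [180.0, -0.0, 171.4]
ft_force: [0.1, 0.4, -0.5]
finger_gap: 15.6
```

Request:
move_arm(
  rows=[
    [[0,0,0.0005,0,0,0],[0,0,0.001,0,0,0],[0,0,0.0015,0,0,0],[0,0,0.002,0,0,0],[0,0,0.002,0,0,0]],
  ],
)

```text
time: 9.35
tool_pos: [452.3, -248.3, 104.9]
tcp_rot: [180.0, -0.0, 171.4]
ft_force: [-0.7, -0.2, -0.4]
finger_gap: 15.7
```

Request:
move_arm(
  rows=[
    [[0,0,0.001,0,0,0],[0,0,0.002,0,0,0],[0,0,0.003,0,0,0],[0,0,0.004,0,0,0],[0,0,0.005,0,0,0],[0,0,0.006,0,0,0],[0,0,0.007,0,0,0],[0,0,0.008,0,0,0],[0,0,0.009,0,0,0],[0,0,0.009,0,0,0],[0,0,0.009,0,0,0]],
  ],
)

```text
time: 10.45
tool_pos: [452.4, -248.3, 96.0]
tcp_rot: [180.0, -0.0, 171.4]
ft_force: [-0.8, 0.0, -0.3]
finger_gap: 15.6
```

Request:
move_arm(
  rows=[
    [[0,0,0.0005,0,0,0],[0,0,0.001,0,0,0],[0,0,0.0015,0,0,0],[0,0,0.002,0,0,0],[0,0,0.0025,0,0,0],[0,0,0.003,0,0,0],[0,0,0.0035,0,0,0],[0,0,0.004,0,0,0],[0,0,0.004,0,0,0]],
  ],
)

```text
time: 11.35
tool_pos: [452.5, -248.4, 92.9]
tcp_rot: [-180.0, 0.0, 171.4]
ft_force: [-3.0, 2.3, 6.4]
finger_gap: 15.7
```

Request:
move_arm(
  rows=[
    [[0,0,0.0005,0,0,0],[0,0,0.001,0,0,0],[0,0,0.0015,0,0,0],[0,0,0.002,0,0,0],[0,0,0.0025,0,0,0],[0,0,0.003,0,0,0],[0,0,0.0035,0,0,0],[0,0,0.004,0,0,0],[0,0,0.0045,0,0,0],[0,0,0.0045,0,0,0]],
  ],
)

```text
time: 12.35
tool_pos: [452.5, -248.4, 88.4]
tcp_rot: [-180.0, 0.0, 171.4]
ft_force: [-2.4, 2.0, 7.7]
finger_gap: 15.2
```

Request:
move_arm(
  rows=[
    [[0,0,0.0005,0,0,0],[0,0,0.001,0,0,0],[0,0,0.0015,0,0,0],[0,0,0.002,0,0,0],[0,0,0.0025,0,0,0],[0,0,0.003,0,0,0],[0,0,0.003,0,0,0]],
  ],
)

```text
time: 13.05
tool_pos: [452.6, -248.4, 85.4]
tcp_rot: [-180.0, 0.0, 171.4]
ft_force: [-3.9, 1.8, 7.2]
finger_gap: 15.6
```

Nearing the seat (expected at about TCP z 84.4); smaller steps now.

Request:
move_arm(
  rows=[
    [[0,0,0.0003,0,0,0],[0,0,0.0006,0,0,0],[0,0,0.0009,0,0,0],[0,0,0.0012,0,0,0],[0,0,0.0012,0,0,0]],
  ],
)

```text
time: 13.55
tool_pos: [452.6, -248.4, 84.2]
tcp_rot: [-180.0, 0.0, 171.4]
ft_force: [-3.0, 1.5, 7.1]
finger_gap: 15.5
```

Request:
move_arm(
  rows=[
    [[0,0,0.0003,0,0,0],[0,0,0.0006,0,0,0],[0,0,0.0009,0,0,0],[0,0,0.0009,0,0,0]],
  ],
)

```text
time: 13.95
tool_pos: [452.7, -248.5, 83.8]
tcp_rot: [-180.0, 0.0, 171.4]
ft_force: [-4.6, 2.8, 10.9]
finger_gap: 15.2
```

Request:
move_arm(
  rows=[
    [[0,0,0.0003,0,0,0],[0,0,0.0006,0,0,0],[0,0,0.0006,0,0,0]],
  ],
)

```text
time: 14.25
tool_pos: [452.8, -248.5, 83.7]
tcp_rot: [-180.0, 0.0, 171.4]
ft_force: [-6.6, 4.0, 17.2]
finger_gap: 15.5
```

Run:
```python
from h import *
from bench import sensors, viewer
s=sensors.sense();print(s["time"],s["tool_pos"],s["tcp_rot"],s["finger_gap"],s["ft_force"])
d={n:viewer.snapshot(n) for n in("wrist","scene","top")}
pickle.dump((s,d),open("s6.pkl","wb"))
crop(d["wrist"],"pics/w6.png",180,190,200,200,3)
crop(d["scene"],"pics/s6.png",150,60,130,100,6)
```

```text
14.25 [ 452.75609633 -248.52120847   83.74230487] [-1.79977945e+02  3.92669919e-02  1.71448147e+02] 15.457365613558197 [-6.59713748  3.96793095 17.16883047]
```

View pics/w6.png

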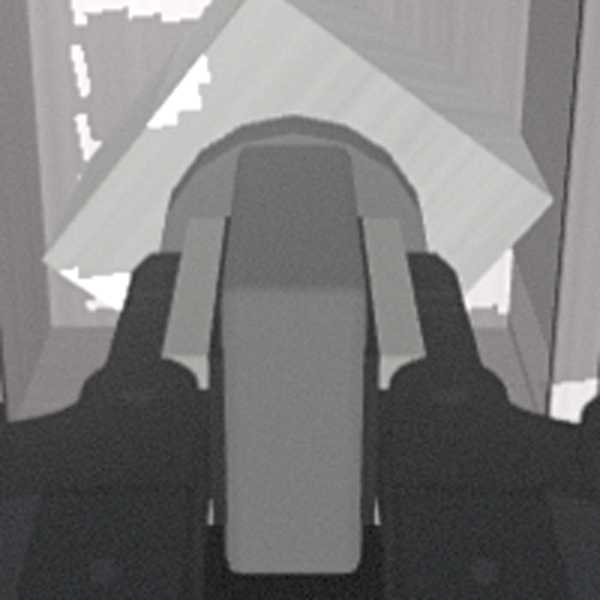

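View pics/s6.png

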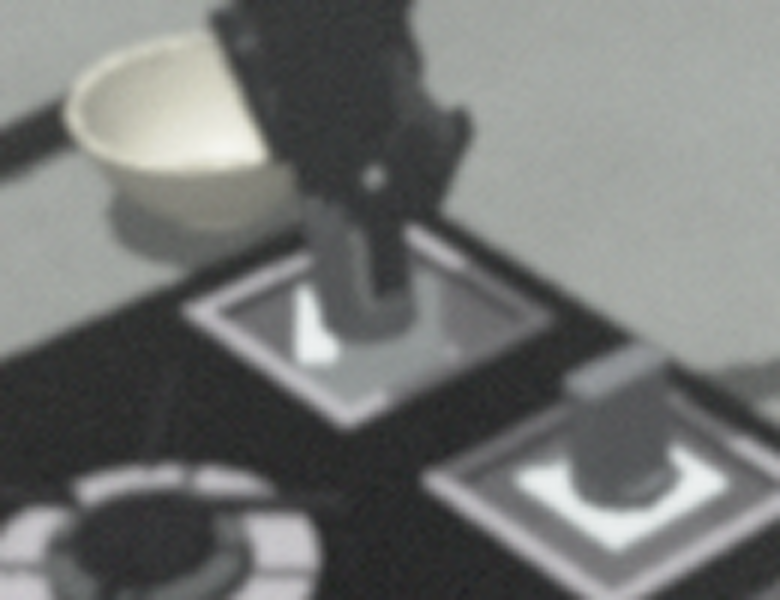

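Request:
move_arm(
  rows=[
    [[0,0,-0.0005,0,0,0],[0,0,-0.001,0,0,0],[0,0,-0.001,0,0,0]],
  ],
)

```text
time: 14.7
tool_pos: [452.7, -248.5, 83.8]
tcp_rot: [-180.0, 0.0, 171.4]
ft_force: [-1.8, 3.2, 8.3]
finger_gap: 15.6
```

Request:
move_arm(
  rows=[
    [[0,0,0,0,0,0],[0,0,0,0,0,0],[0,0,0,0,0,0],[0,0,0,0,0,0],[0,0,0,0,0,0],[0,0,0,0,0,0]],
  ],
  grip=0.5,
)

```text
time: 15.3
tool_pos: [452.3, -248.3, 82.7]
tcp_rot: [180.0, -0.0, 171.4]
ft_force: [0.4, -0.2, -0.2]
finger_gap: 42.4
```

Run:
```python
from h import *
from bench import sensors, viewer
s=sensors.sense();print(s["time"],s["tool_pos"],s["tcp_rot"],s["finger_gap"],s["ft_force"])
d={n:viewer.snapshot(n) for n in("wrist",)}
pickle.dump((s,d),open("s7.pkl","wb"))
crop(d["wrist"],"pics/w7.png",140,150,270,240,2.5)
```

```text
15.3 [ 452.3024911  -248.2727103    82.71717817] [ 1.79997115e+02 -7.35573298e-03  1.71440162e+02] 42.36088180770498 [ 0.41575027 -0.16887734 -0.21758218]
```

View pics/w7.png

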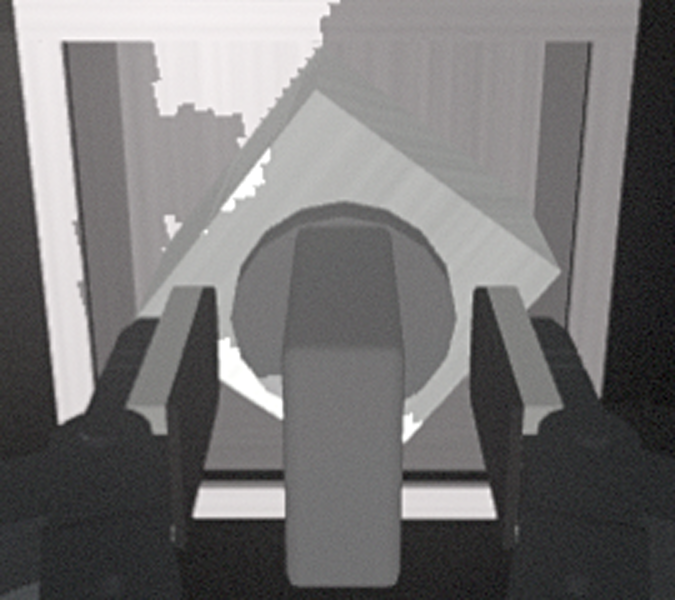

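Request:
move_arm(
  rows=[
    [[0,0,-0.005,0,0,0],[0,0,-0.015,0,0,0],[0,0,-0.03,0,0,0],[0,0,-0.05,0,0,0],[0,0,-0.08,0,0,0],[0,0,-0.11,0,0,0],[0,0,-0.12,0,0,0],[0,0,-0.12,0,0,0],[0,0,-0.12,0,0,0],[0,0,-0.12,0,0,0]],
  ],
)

```text
time: 16.35
tool_pos: [451.5, -247.7, 201.0]
tcp_rot: [179.9, -0.1, 171.4]
ft_force: [-0.0, -0.4, 0.3]
finger_gap: 42.7
```

Run:
```python
from h import *
from bench import sensors, viewer
s=sensors.sense();print(s["time"],s["tool_pos"],s["tcp_rot"],s["finger_gap"],s["ft_force"])
d={n:viewer.snapshot(n) for n in("wrist","scene")}
pickle.dump((s,d),open("s8.pkl","wb"))
crop(d["wrist"],"pics/w8.png",180,100,160,150,4)
crop(d["scene"],"pics/s8.png",150,60,130,100,6)
```

```text
16.35 [ 451.50288659 -247.73105409  201.03828517] [ 1.79929650e+02 -1.45423853e-01  1.71435283e+02] 42.72923598135888 [-0.03968656 -0.39240039  0.32492679]
```

View pics/w8.png

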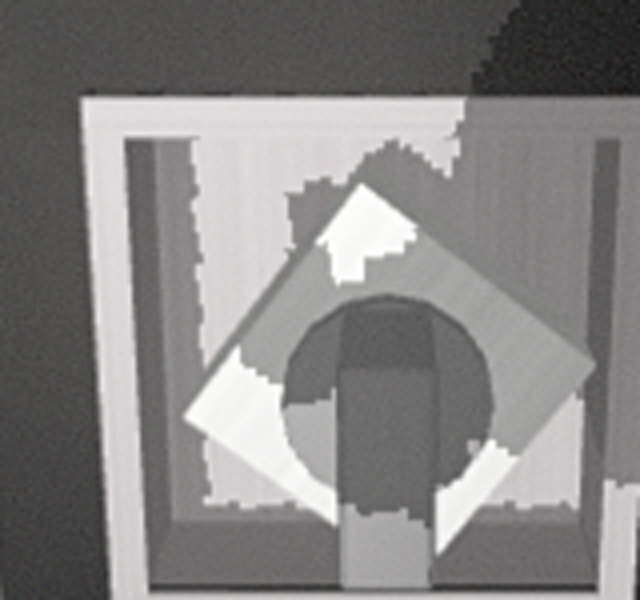

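View pics/s8.png

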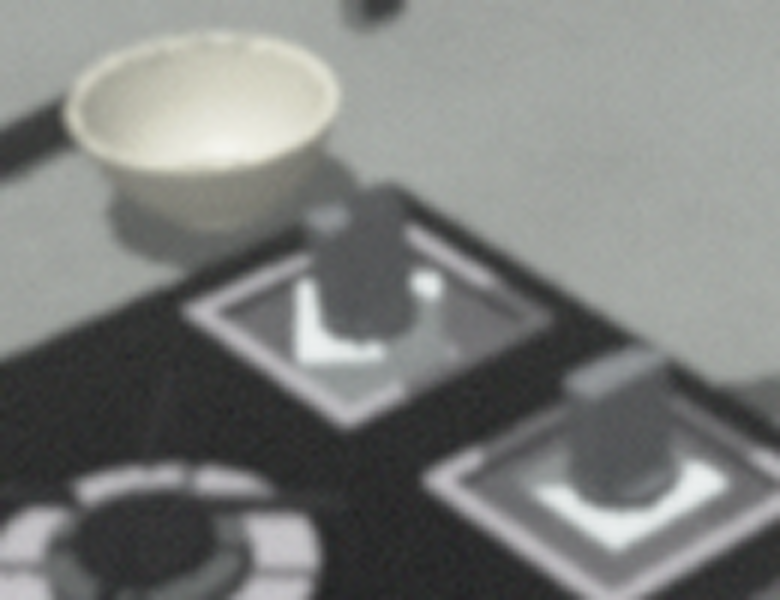

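Run:
```python
from h import *
s,d=pickle.load(open("s8.pkl","rb"));W=d["wrist"];S=d["scene"]
cv=lambda p,x0,y0,k:(np.array(p,float)+.5)/k-.5+np.array([x0,y0])
c=cv([(339,369),(437,369),(431,590),(341,590)],180,100,4)
P=plane(W,c,113);print(P.mean(0),[np.linalg.norm(P[i]-P[(i+1)%4]).round(2) for i in range(4)])
for a,b in((3,0),(2,1)):
    e=P[b]-P[a];print(np.degrees(np.arctan2(e[1],e[0])))
# skirt lower edge extents vs plate: skirt top z=71
k=cv([(283,405),(492,405)],180,100,4);Q=plane(W,k,71);print(Q.mean(0),np.linalg.norm(Q[0]-Q[1]))
# project expected top-face corners into scene
g=np.array([452.7,-247.4]);a=np.radians(-8.6);ex=np.array([np.cos(a),np.sin(a)]);ey=np.array([-ex[1],ex[0]])
for top,n in((113,"a"),(118,"b")):
  X=[np.r_[g+sx*19*ex+sy*8*ey,top] for sx,sy in((1,1),(1,-1),(-1,-1),(-1,1))]
  g2=g+ey*0+np.array([150*np.sin(a)*-1,150*np.cos(a)])
  im=cv2.resize(S["color"][60:160,150:280,::-1],None,fx=6,fy=6,interpolation=cv2.INTER_CUBIC)
  p=((proj(S,X)-[150,60]+.5)*6-.5).astype(int);cv2.polylines(im,[p],True,(0,0,255),1)
  cv2.imwrite(f"pics/o8{n}.png",im)
```

```text
[ 453.56059972 -247.84165304  113.        ] [np.float64(15.18), np.float64(37.26), np.float64(14.63), np.float64(37.26)]
171.33659353828673
170.4935964131971
[ 453.56966079 -247.82041978   71.        ] 38.753372535033975
```

View pics/o8a.png

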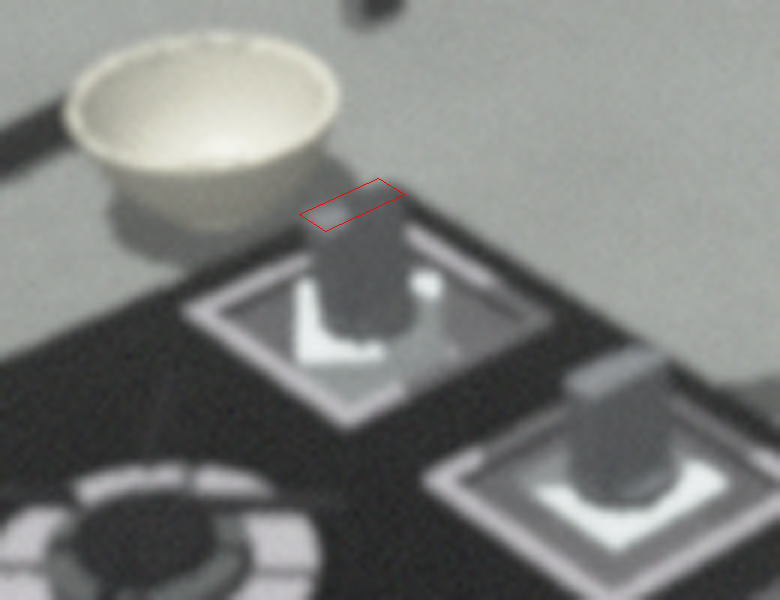

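```bash
python3 -c "
from bench import hand_in
print(hand_in())"
```

```text
the job is handed in; nothing more can be done
None
```

The grey knob is pressed home in the valve hole and released, and the job was handed in at about 16.5 s on the clock. No verdict came back.

**What I did:** I found the knob and the hole from the camera pictures and gripped the bar across its 16 mm. I carried it over and lined the stem up with the hole using the wrist camera. It entered on the first try without touching the plate face, so no feeling around was needed. It dropped in freely, then pressed home at about 7–8 N. It stopped solid at 17 N, the highest reading taken between moves, and I then let go and backed straight up.

**Last checks:**
- **Seating:** the stop came at tool height 83.7 mm, against about 84.4 mm expected for fully home. In the pictures the skirt lies on the plate.
- **Upright:** the centres of the bar's top and the skirt coincide within 0.1 mm.
- **Direction:** the bar measured 170.5–171.3°, against 171.4–171.5° for the hob's front-to-back line.
- **Position:** the knob's axis is about 4 mm from the surround's centre, inside the 11 mm allowed.
- **Clear of the knob:** the gripper is 120 mm above where it let go, and the force reading is about zero.

**Disagreements and gaps:**
- The wrist camera was about 1 mm off sideways, and I corrected for that.
- In the scene camera, the expected outline of the bar's top sat just under a pixel (about 2 mm) high. It showed a similar offset earlier, when the knob was still on the egg cup.
- I did not re-measure the mug or pepper pot at the end. No unexpected forces showed up near them, and the wrist picture after the lift showed both still standing.

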